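# Screw the shade back on the console lamp and set its dimmer

### The arm

A 7-joint arm with a two-finger parallel gripper is mounted at the origin on the work surface. World frame = base frame: x ahead of the robot, y to its left, z up, the work surface at z = 0. Lengths are in m, angles in degrees, forces in N, time in s.
With the tool pointing down it reaches from about 0.425 to 0.875 m from the base axis. Payload 4.7 kg.
Tool frame: the origin (TCP) lies midway between the tips of the shut fingers; the grasp point (between the pads) lies 19 mm behind it; y points along the fingers, x is the direction in which the jaws open and shut, and the axes are right-handed (so a half turn about y gives the same grasp; the last joint's range is limited). The gripper opens to 87 mm and grips with 3 to 60 N. Pads are 19 mm wide; open, the fingers measure 117 mm over their backs; the gripper's body (75 mm by 190 mm) begins 51 mm behind the grasp point.
Start: joints at [0.808, 18.392, -4.016, 83.108, 1.295, 78.541, -3.26], TCP at [0.65, -0, 0.223] pointing down, gripper open.
Joint ranges: [-163.93, 163.93], [-17.29, 119.83], [-79.2, 71.16], [3.27, 140.29], [-89.18, 269.18], [5.43, 117.66], [-154.24, 154.24]. Speed limits (degrees/s): [147.25, 147.25, 180, 180, 180, 180, 180].

### API

Orientations are given as [roll, pitch, yaw] about the fixed x, y, z axes, in that order (R = Rz(yaw) Ry(pitch) Rx(roll)).
In Python, from cell import env gives the robot as it stands.
- The arm moves only by the tool carry_out, never from a script. Its argument "targets" is a list of rows, each a list of 2 entries, a list of its own where there are three numbers: the shift along the tool's x, y, z in mm, then the turn, a rotation vector about the tool's x, y, z in degrees. A call has 1 to 12 rows; each row shifts and turns the commanded pose from where the row before left it, along the tool's axes as they then stand; what a row does not reach is not made up. A row lasts 1/10 s, in which the tool goes at most 50 mm and 8.59 degrees, less where a joint would pass 70% of its speed; a pose out of reach is approached as far as the arm can. A call with a gripper value outside its range is refused whole. "jaw" is the opening, from 0 (shut) to 1 (fully open), set as the call begins (left out, the last holds). The fingers move at their own pace and stop on an object; "squeeze" is the grip in N (left out, the last holds). Time passes only in rows, so rows that do not move let the fingers close. It gives the time, the measured TCP pose, the force and the opening at its end, in the units of the state.
- env.get_obs(): the state, without advancing time (a new reading comes with each control period).
- env.read_camera(name): name is "scene" or "side" or "wrist"; returns the picture (400x640x3 uint8, red, green, blue); there is no depth.
- env.get_calibration(name): a dict with "fx", "fy", "cx", "cy" (pixels), "D" ([k1, k2, p1, p2, k3] as OpenCV has them; the pictures are not rectified), "R" (3x3) and "t" (3): a world point X has camera coordinates R X + t; the wrist camera has in their place "hand_eye" (4x4, takes a point from camera to tool coordinates, whose origin is the TCP and whose axes are the tool frame's). Camera axes: x right, y down, z forward; pixel columns grow to the right and rows downward; lengths in m; the calibration is good to about 2 mm. A picture is of the moment at which its call begins: read the wrist's pose just before it. get_calibration takes no time and is no camera call.
- env.sign_off(): hands the job in, once; it reports no verdict.
Trained networks look in the newest picture that a camera, given by its name, has taken for a name from the list of things; names that differ only in an ending like _2 or _b are one class to them, and where a whole thing is asked for, a point or a joint stands for the part that bears it (a point fixed in the world has none). Each returns a list of dicts, best first, with "p" (0 to 1); they miss things now and then, are a little off and sometimes report something else, mostly with a low value. They report only what shows in the picture. A call takes as long as a camera call. They do not tell look-alikes from the thing itself.
- env.outline_of(camera, label): "mask" (400x640 bool, what is visible of it) and "xy" ([column, row] in pixels, amid what is visible of it).
The state is a dict: "time_s": time; "qpos": joint angles; "joint_velocities": joint speeds; "effort": joint torques, N m; "tool_pos": TCP position; "tool_rot": TCP orientation; "force": force on the tool from outside, world axes, zero at the start; "wrist_torque": the same for the moment, N m; "grip_width": finger opening in m.
Only numpy, scipy, OpenCV 4.12 (cv2) and the standard library are available. Lean on these libraries where they do the work, as an engineer would, in place of code of your own. Each camera call takes 0.05 s, during which the arm holds its last target.

### The job

Put the lamp's screw-on shade back: pick it up from the console, set it on the lamp's threaded neck, turn it backwards (anticlockwise seen from above) until it drops into the thread, then screw it down clockwise until it stops, fully home. After that set the lamp's dimmer lever to half, standing straight up, let go, and leave the other things on the console where they are.

Things in the scene. Friction and masses are not known exactly. Their poses are not given: they have to be found in the camera images.
- shade_center (a point): Centre, 47.5 mm above its rim, of the loose white lamp shade, 95 mm tall, about 0.18 kg, standing upright, rim down: a hollow skirt 68 mm across up to 46 mm, then a narrower solid barrel 50 mm across up to 95 mm. z up. Shade, candle and vase start in any order in three places; only the shade has a wide skirt and narrower top.
- shade_grip (a point): Centre of the shade's round barrel (50 mm across, 49 mm long), the place to hold it, 23 mm above shade_center. The skirt below is open underneath, bore 61 mm, with four small lugs inside, 90 degrees apart, undersides 6 mm above the rim, leaving a 49 mm opening.
- shade_home (a point): On the fixed lamp: where shade_center lies when the shade is screwed fully home, 122 mm above the console on the upright neck's axis; z up. The lamp: a dark wood foot 120 x 250 x 18 mm (x by y of this frame), at its +y end a grey stem 68 mm across, 72 mm tall, with the aluminium neck on it. Home, the rim is 74 mm above the console, 2 mm clear of the stem.
- neck_tip (a point): Top of the lamp's neck, on its axis, 108 mm above the console: a 45 mm round spigot whose last 9 mm taper to 33 mm under a flat white light 6 mm high, with four thread ridges 57 mm across, 90 degrees apart. The shade goes over it with 2 mm play all round. If it sticks part-way, 5 to 12 mm above home, it rubs on an edge of the way into the thread; turning a few degrees one way or the other frees it.
- neck_ridges (a point): On the neck's axis at the ridges' flat tops (93.5 mm up). Lowered by chance the lugs stand on these, shade 13 mm above home (20 on the thin stops at each ridge's clockwise end, which block turning forward). Turned up to 75 degrees anticlockwise seen from above, the lugs clear the ridges and, let down, it drops 10 mm into the thread, where it turns no farther back. The way in is about 15 degrees wide.
- lamp: The fixed lamp, origin under its foot's centre, same axes as shade_home. Dropped into the thread, the shade is 3 to 4 mm above home and not yet screwed down; turned clockwise seen from above it sinks evenly, 3.5 mm in 61 degrees, to a hard stop after 56 to 72 degrees by where it dropped. Friction holds it at any turn.
- dimmer (a joint): Angle in rad of the dimmer lever on the lamp's foot, which stays where it is put (friction about 0.06 N m): 0 leaning 0.6 rad to -x of the lamp's frame, 0.6 straight up (half), 1.2 leaning 0.6 rad to +x. It starts at 0 to 0.25.
- dimmer_tip (a point): Centre of the 26 mm ball at the tip of the dimmer lever, a 10 mm steel rod; 80 mm from the hinge, so 120 mm above the console when upright.
- dimmer_hinge (a point): The dimmer lever's hinge, 40 mm above the console and 140 mm to -y of the neck's axis in the lamp's frame; the hinge axis is along the lamp's y.
- candle_center (a point): Centre of the white pillar candle, loose, 72 mm across, 82 mm tall. A bystander.
- vase_center (a point): Centre of the terracotta vase, loose, up to 80 mm across, 140 mm tall. A bystander.
- catchall: Slate grey stoneware bowl, 130 mm across, 42 mm tall, origin under its centre. A bystander.
- car_key: Car key lying flat, about 80 mm long, origin under it. A bystander.
- garage_remote: White plastic remote lying flat, 85 x 45 x 16 mm, origin under it. A bystander.
- glasses: Folded reading glasses lying flat, 130 mm wide, 10 mm high, origin under them. A bystander.
- cedar_box: Closed cedar box 116 x 166 x 66 mm, origin under its centre. A bystander.
Things that resemble listed ones, but are neither listed nor needed, are in the scene too. What is shaped like the part that bears shade_center but yellow is not meant.

How it is judged (in metres and radians):
On the way, in this order (a step that is already met when the one before it is completed fails the run):
1. the shade is set over the neck, not yet screwed down (z of shade_center in the frame of shade_home between 0.0022 and 0.026 m and horizontal distance between shade_center and shade_home below 0.006 m), for 0.2 s.
2. the shade is screwed fully home (z of shade_center in the frame of shade_home between -0.003 and 0.0014 m and horizontal distance between shade_center and shade_home below 0.004 m and angle between shade_center's own z axis and vertical below 0.06 rad), for 0.2 s.
3. after that the dimmer lever is straight up (value of joint dimmer between 0.48 and 0.72 rad), for 0.2 s.
At the end, for the whole second after the job is handed in: The shade is screwed fully home: its centre is within 4 mm of the neck's axis, at most 1.4 mm above its home height, upright within 0.06 rad, at rest. The dimmer lever stands straight up, 0.6 rad within 0.12, at rest (all of step 2 and all of step 3 and linear speed of shade below 0.02 m/s and velocity of joint dimmer below 0.05 rad/s); the robot touches nothing.
It fails at once if a bystander is moved by more than 30 mm (distance of any of candle_center, vase_center, catchall, car_key, garage_remote, glasses, cedar_box from where it was at the start of the episode above 0.03 m).
It also fails if it takes over 72 s, if anything falls off the work surface, if the arm or the gripper's body presses on something with over 40 N, if the wrist force passes 120 N, or if a joint passes its speed limit or range.

## Working session

There is one attempt and no reset: what is moved stays moved. The work goes in short steps, Python scripts to look and compute and a tool call to move; the robot and the scene stay as the last step left them, time stands still between calls to the robot, and variables do not carry over. Pictures are saved under pics/ and viewed, and the job is handed in when it is done.

Besides the shell and the picture viewer there is one more tool, called after "Request:" in YAML: its name, and indented under it one key for each argument. carry_out: Moves the arm, as the interface text tells. Its arguments: {"type":"object","properties":{"targets":{"type":"array","items":{"type":"array"}},"jaw":{"type":"number"},"squeeze":{"type":"number"}},"required":["targets"]}

```bash
ls; mkdir -p pics
python3 - <<'E'
from cell import env
import cv2
o=env.get_obs();print(o)
for n in ["scene","side","wrist"]:
    im=env.read_camera(n);cv2.imwrite(f"pics/{n}0.png",im[:,:,::-1])
    c=env.get_calibration(n);print(n,c)
E
```

```text
pics
{'time_s': 0.0, 'qpos': array([ 0.80772247, 18.43690054, -4.01485547, 83.17461584,  1.29390119,
       78.54292786, -3.26031627]), 'joint_velocities': array([ 0.01317101, -0.0913863 ,  0.03769286,  0.04783457, -0.01890905,
       -0.07513304, -0.08361821]), 'effort': array([-2.58547143e-04, -4.91284704e+01, -4.03903294e-01, -3.12526345e+01,
       -6.40594075e-02,  4.37659642e-02,  1.61017233e-04]), 'tool_pos': array([ 6.49434836e-01, -5.06690916e-05,  2.21488421e-01]), 'tool_rot': array([-9.00050402e+01,  1.09262098e-01,  8.38806476e-04]), 'force': array([-0.03368848, -0.1252748 ,  0.44457598]), 'wrist_torque': array([ 0.02670353,  0.01796997, -0.0220756 ]), 'grip_width': 0.08703741331320158}
scene {'fx': 388.305897039183, 'fy': 388.305897039183, 'cx': 333.71857040282606, 'cy': 199.7417372459539, 'D': array([-0.00661803,  0.        ,  0.        ,  0.        ,  0.        ]), 'R': array([[ 0.28228846,  0.95925602,  0.01187867],
       [ 0.65881296, -0.18484412, -0.72924491],
       [-0.69733687,  0.21368325, -0.68414966]]), 't': array([-0.13811622, -0.25313071,  1.48780757])}
sid
[... 220 characters left out ...]
.00188964],
       [-0.29049796,  0.52371793, -0.80083111],
       [ 0.38569035, -0.70183829, -0.59888727]]), 't': array([0.44277574, 0.21551024, 1.12517536])}
wrist {'fx': 356.1006754103484, 'fy': 356.1006754103484, 'cx': 324.3691034533353, 'cy': 200.53655099624567, 'D': array([-0.00409543,  0.        ,  0.        ,  0.        ,  0.        ]), 'hand_eye': array([[ 9.99998467e-01, -4.50148363e-04,  1.69212569e-03,
        -2.52798484e-04],
       [-1.74881637e-03, -3.04767592e-01,  9.52425145e-01,
        -1.62099781e-01],
       [ 8.69724519e-05, -9.52426644e-01, -3.04767912e-01,
         8.36404234e-02],
       [ 0.00000000e+00,  0.00000000e+00,  0.00000000e+00,
         1.00000000e+00]])}
```

View pics/scene0.png

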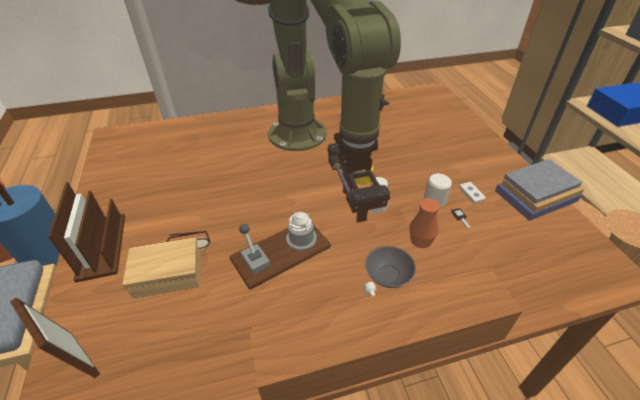

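View pics/side0.png

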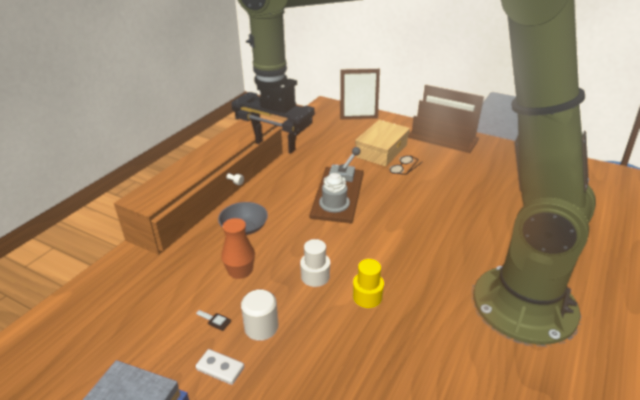

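View pics/wrist0.png

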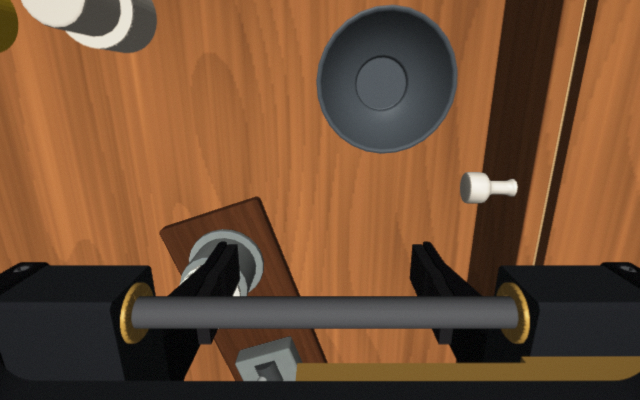

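```bash
cat > h.py <<'E'
import numpy as np,cv2
from cell import env
from scipy.spatial.transform import Rotation as Ro
def toolT(o=None):
    o=o or env.get_obs();T=np.eye(4);T[:3,:3]=Ro.from_euler('xyz',o['tool_rot'],degrees=True).as_matrix();T[:3,3]=o['tool_pos'];return T
def cam(n,T=None):
    c=env.get_calibration(n);K=np.array([[c['fx'],0,c['cx']],[0,c['fy'],c['cy']],[0,0,1.]])
    if n=='wrist':
        M=np.linalg.inv(T@c['hand_eye']);R,t=M[:3,:3],M[:3,3]
    else: R,t=np.array(c['R']),np.array(c['t'])
    return K,np.array(c['D']),R,t
def proj(P,C):
    K,D,R,t=C
    return cv2.projectPoints(np.asarray(P,float).reshape(-1,1,3),cv2.Rodrigues(R)[0],t.reshape(3,1),K,D)[0].reshape(-1,2)
def ray(uv,C,z):
    K,D,R,t=C
    n=cv2.undistortPoints(np.array(uv,float).reshape(-1,1,2),K,D).reshape(-1,2)
    d=np.c_[n,np.ones(len(n))]@R; o=-R.T@t
    return o+d*((z-o[2])/d[:,2])[:,None]
def circ(x,y,z,r,n=48):
    a=np.linspace(0,2*np.pi,n,endpoint=False);return np.c_[x+r*np.cos(a),y+r*np.sin(a),np.full(n,z)]
def hullmask(pts,sh=(400,640)):
    m=np.zeros(sh,np.uint8);cv2.fillConvexPoly(m,np.round(cv2.convexHull(pts.astype(np.float32))*16).astype(np.int32),1,shift=4);return m>0
def shademask(x,y,C,z=0):
    m=np.zeros((400,640),bool)
    for a,b,r in((0,.046,.034),(.046,.095,.025)):
        m|=hullmask(proj(np.r_[circ(x,y,z+a,r),circ(x,y,z+b,r)],C))
    return m
E
python3 - <<'E'
from h import *
from scipy.optimize import minimize
for n in ["side","scene","wrist"]:
    T=toolT();im=env.read_camera(n);C=cam(n,T)
    vis=im[:,:,::-1].copy()
    for l,col in [("shade_center",(255,0,0)),("lamp",(0,255,0)),("dimmer_tip",(0,0,255)),("candle_center",(255,255,0)),("vase_center",(255,0,255)),("cedar_box",(0,255,255)),("catchall",(0,128,255))]:
        for d in env.outline_of(n,l)[:3]:
            print(n,l,round(d['p'],2),d['xy'],d['mask'].sum())
            np.save(f"pics/{n}_{l}.npy",d['mask']) if d['p']>.5 else 0
            cs,_=cv2.findContours(d['mask'].astype(np.uint8),0,2);cv2.drawContours(vis,cs,-1,col,1)
    cv2.imwrite(f"pics/{n}1.png",vis)
E
```

```text
side shade_center 0.74 [317.1, 266.0] 1144
side shade_center 0.65 [367.6, 284.3] 1253
side lamp 0.6 [339.5, 195.5] 2398
side dimmer_tip 0.43 [355.2, 157.1] 128
side candle_center 0.68 [261.6, 311.5] 1546
side vase_center 0.62 [239.9, 251.2] 1551
side cedar_box 0.83 [383.0, 140.9] 1692
side catchall 0.76 [247.3, 214.2] 1015
scene shade_center 0.69 [378.3, 206.3] 104
scene shade_center 0.61 [363.4, 180.1] 87
scene lamp 0.57 [279.4, 249.4] 3763
scene lamp 0.52 [437.7, 189.0] 679
scene dimmer_tip 0.56 [249.5, 233.0] 130
scene candle_center 0.58 [438.3, 188.5] 655
scene candle_center 0.32 [427.0, 226.9] 1050
scene vase_center 0.82 [423.3, 224.0] 1076
scene cedar_box 0.6 [162.2, 269.1] 3751
scene catchall 0.71 [388.3, 267.0] 1667
wrist shade_center 0.98 [99.9, 21.6] 5219
wrist shade_center 0.91 [5.0, 27.4] 774
wrist lamp 0.56 [251.3, 274.6] 12130
wrist vase_center 0.35 [100.1, 18.7] 5152
wrist catchall 0.71 [384.1, 78.2] 16371
```

Run:
```python
import cv2,numpy as np
a=cv2.imread('pics/side0.png')[130:330,240:420];b=cv2.imread('pics/scene0.png')[210:300,215:345]
cv2.imwrite('pics/c1.png',cv2.resize(a,None,fx=3,fy=3,interpolation=cv2.INTER_CUBIC))
cv2.imwrite('pics/c2.png',cv2.resize(b,None,fx=6,fy=6,interpolation=cv2.INTER_CUBIC))
```

```text
(no output)
```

View pics/c1.png

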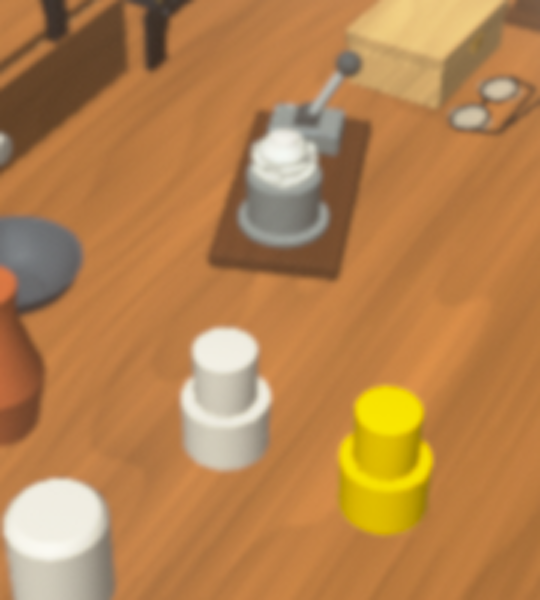

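View pics/c2.png

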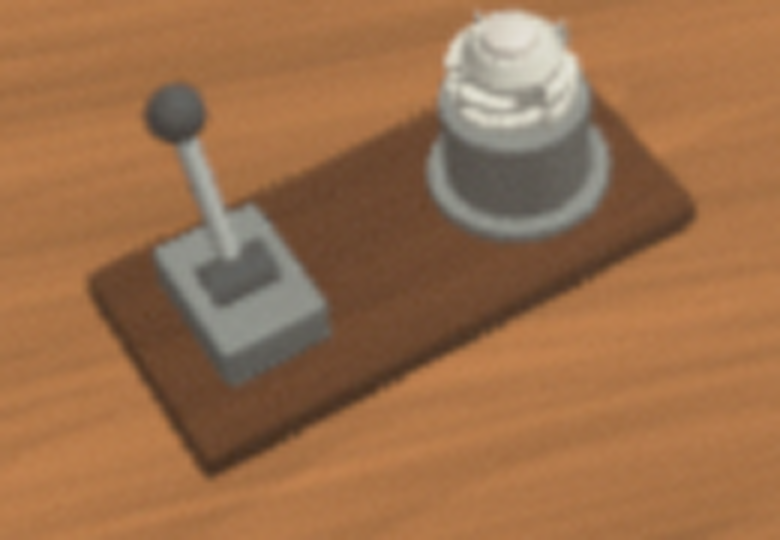

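```bash
cat >> h.py <<'E'
def rot2(x,y,yaw,P):
    c,s=np.cos(yaw),np.sin(yaw);P=np.asarray(P,float);return np.c_[x+c*P[:,0]-s*P[:,1],y+s*P[:,0]+c*P[:,1],P[:,2]]
def lampmask(x,y,yaw,C,off):
    # x,y = neck axis ; foot centre is at -off along lamp y
    f=rot2(x,y,yaw,[[a,b-off,z] for a in(-.06,.06) for b in(-.125,.125) for z in(0,.018)])
    m=hullmask(proj(f,C))
    for a,b,r in((.018,.072,.034),(.072,.099,.0225),(.0865,.0935,.0285),(.099,.108,.0165+.001)):
        m|=hullmask(proj(np.r_[circ(x,y,a,r),circ(x,y,b,r)],C))
    h=rot2(x,y,yaw,[[a,b-.14,z] for a in(-.028,.028) for b in(-.022,.022) for z in(.018,.045)])
    return m|hullmask(proj(h,C))
E
python3 - <<'E'
from h import *
from scipy.optimize import minimize
def iou(a,b): return (a&b).sum()/(a|b).sum()
S=cam('side');Sc=cam('scene')
m=np.load('pics/side_shade_center.npy')
im=cv2.imread('pics/side0.png').astype(int)
# own segmentation of white shade
reg=np.zeros((400,640),bool);reg[235:290,295:335]=1
w=(im[:,:,0]>100)&reg   # blue channel high vs wood
print(w.sum(),iou(w,m))
p0=ray([[315,270]],S,0.02)[0][:2]
def f(p): return -iou(shademask(p[0],p[1],S),w)
best=min((minimize(f,p0+np.array(d),method='Nelder-Mead',options=dict(initial_simplex=[p0+d,p0+d+np.array([.01,0]),p0+d+np.array([0,.01])])) for d in([0,0],[.01,.01],[-.01,0])),key=lambda r:r.fun)
print('shade',best.x,best.fun)
ml=np.load('pics/scene_lamp.npy') if 0 else None
ms=np.load('pics/side_lamp.npy')
env.read_camera('scene');d=env.outline_of('scene','lamp');ml=max(d,key=lambda e:-abs(e['xy'][0]-280))['mask']
n0=ray([[300,228]],Sc,.08)[0][:2];h0=ray([[255,258]],Sc,.04)[0][:2];v=n0-h0
yaw0=np.arctan2(-v[0],v[1]);print(n0,h0,np.linalg.norm(v),np.degrees(yaw0))
def g(p,full=0):
    a=iou(lampmask(p[0],p[1],p[2],Sc,p[3]),ml);b=iou(lampmask(p[0],p[1],p[2],S,p[3]),ms)
    return (a,b) if full else -a-b
p0=np.r_[n0,yaw0,.06]
r=minimize(g,p0,method='Nelder-Mead',options=dict(initial_simplex=[p0]+[p0+np.eye(4)[i]*[.015,.015,.1,.02][i] for i in range(4)],maxiter=400))
print('lamp',r.x,np.degrees(r.x[2]),g(r.x,1))
for n,C in(('scene',Sc),('side',S)):
    v=cv2.imread(f'pics/{n}0.png')
    for mm in(lampmask(*r.x[:3],C,r.x[3]),shademask(*best.x,C)):
        cs,_=cv2.findContours(mm.astype(np.uint8),0,2);cv2.drawContours(v,cs,-1,(0,255,0),1)
    cv2.imwrite(f'pics/{n}_fit.png',cv2.resize(v[120:310,200:460],None,fx=3,fy=3))
print(env.get_obs()['time_s'])
E
```

```text
1228 0.0
shade [0.45190087 0.15325264] -0.965378421900161
[ 0.55413326 -0.11265331] [ 0.58844883 -0.24081498] 0.13267619334863023 14.98946840074428
lamp [ 0.53567667 -0.10567742  0.33925104  0.06717073] 19.437653033595005 (np.float64(0.8913525498891353), np.float64(0.8899651297946533))
1.45
```

View pics/scene_fit.png

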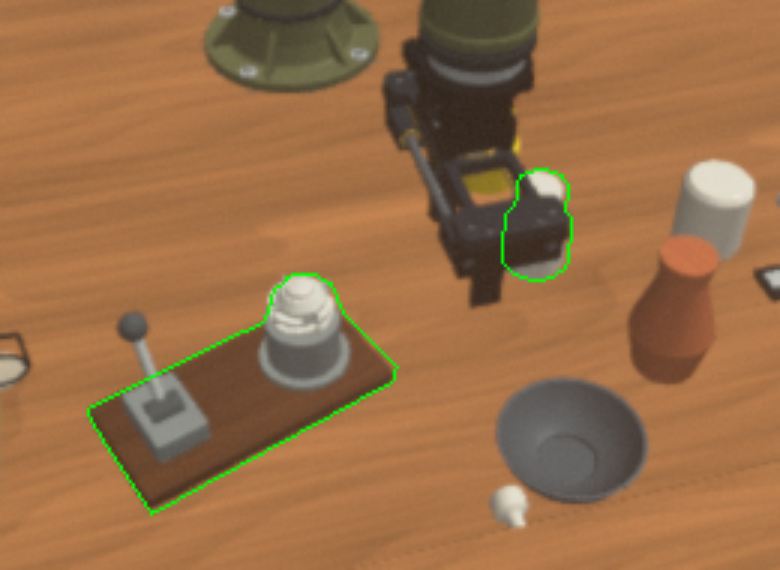

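View pics/side_fit.png

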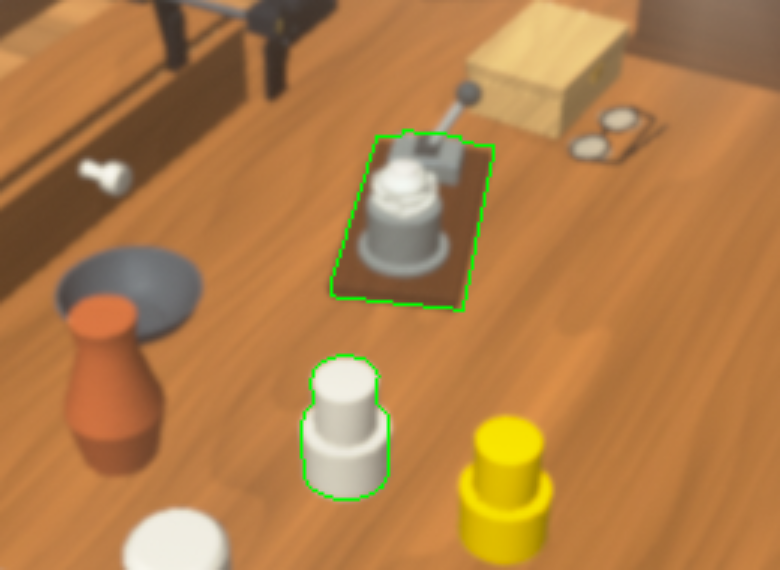

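Run:
```python
from h import *
S=cam('side')
for n,p,z in(('vase',(238,265),.02),('candle',(261,318),.035),('yellow',(368,291),.02),('remote',(219,366),.01),('bowl',(247,216),.02)):
    print(n,ray([p],S,z)[0].round(3))
```

```text
vase [0.619 0.228 0.02 ]
candle [0.47  0.346 0.035]
yellow [0.313 0.155 0.02 ]
remote [0.487 0.467 0.01 ]
bowl [0.713 0.064 0.02 ]
```

Request:
carry_out:
  targets:
    - [[-20, -5, -30], [0, 0, 0]]
    - [[-25, -5, -45], [0, 0, 0]]
    - [[-25, -5, -45], [0, 0, 0]]
    - [[-24, -5, -45], [0, 0, 0]]
    - [[-20, 0, -25], [0, 0, 0]]
    - [[0, 0, 0], [0, 0, 0]]
    - [[0, 0, 0], [0, 0, 0]]

```text
time_s: 2.15
tool_pos: [0.5381, -0.1863, 0.2425]
tool_rot: [-90.0, -0.1, -0.1]
force: [1.5, 0.3, -0.7]
grip_width: 0.0872
```

Run:
```python
from h import *
T=toolT();im=env.read_camera('wrist');C=cam('wrist',T);np.save('pics/w2T.npy',T)
v=im[:,:,::-1].copy();cv2.imwrite('pics/w2raw.png',v)
x,y=.5357,-.1057
for z,r in((.072,.034),(.108,.0165),(.0935,.0285)):
    cv2.polylines(v,[proj(circ(x,y,z,r),C).round().astype(int)],True,(0,255,0),1)
cv2.imwrite('pics/w2.png',v);print(T[:3,3])
```

```text
[ 0.53810701 -0.18632166  0.24245078]
```

View pics/w2.png

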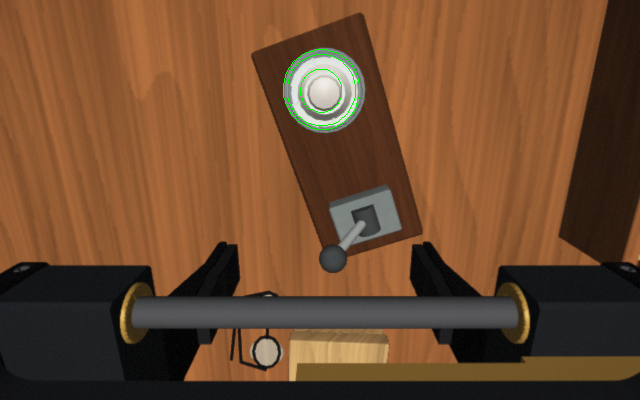

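Run:
```python
from h import *
T=np.load('pics/w2T.npy');C=cam('wrist',T)
im=cv2.imread('pics/w2raw.png')
c=im[30:160,260:390]
cv2.imwrite('pics/w2c.png',cv2.resize(c,None,fx=4.6,fy=4.6,interpolation=cv2.INTER_CUBIC))
```

```text
(no output)
```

View pics/w2c.png

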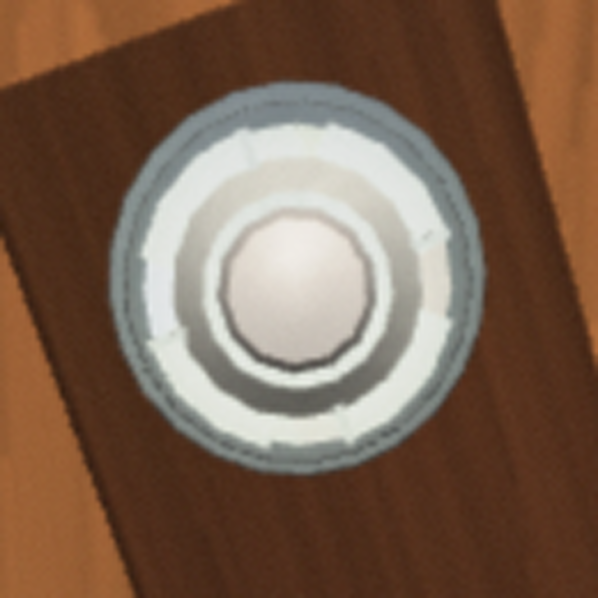

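Run:
```python
from h import *
T=np.load('pics/w2T.npy');C=cam('wrist',T)
f=lambda x,y:(260+(x+.5)/4.6-.5,30+(y+.5)/4.6-.5)
for n,p,z in(('stem',(298,278),.072),('ring',(298,289),.108),('ring102',(298,289),.102),('ridge',(298,284),.0935),('light',(299,289),.108),('light',(299,289),.114)):
    print(n,z,ray([f(*p)],C,z)[0].round(4))
```

```text
stem 0.072 [ 0.5388 -0.1055  0.072 ]
ring 0.108 [ 0.5387 -0.107   0.108 ]
ring102 0.102 [ 0.5387 -0.1071  0.102 ]
ridge 0.0935 [ 0.5387 -0.1064  0.0935]
light 0.108 [ 0.5388 -0.107   0.108 ]
light 0.114 [ 0.5388 -0.1069  0.114 ]
```

Request:
carry_out:
  targets:
    - [[-6, 0, 40], [0, 0, 0]]
    - [[-15, 0, 48], [0, 0, 0]]
    - [[-15, 0, 47], [0, 0, 0]]
    - [[-15, 0, 47], [0, 0, 0]]
    - [[-15, 0, 45], [0, 0, 0]]
    - [[-15, 0, 35], [0, 0, 0]]
    - [[-5, 0, 14], [0, 0, 0]]
    - [[0, 0, 0], [0, 0, 0]]
    - [[0, 0, 0], [0, 0, 0]]

```text
time_s: 3.1
tool_pos: [0.4529, 0.0893, 0.2421]
tool_rot: [-90.0, -0.0, 0.0]
force: [-0.6, -0.5, -0.2]
grip_width: 0.0868
```

Run:
```python
from h import *
T=toolT();im=env.read_camera('wrist');C=cam('wrist',T);np.save('pics/w3T.npy',T)
v=im[:,:,::-1].copy();cv2.imwrite('pics/w3raw.png',v)
x,y=.452,.1533
for z,r in((.095,.025),(.046,.034)):
    cv2.polylines(v,[proj(circ(x,y,z,r),C).round().astype(int)],True,(0,255,0),1)
cv2.imwrite('pics/w3.png',cv2.resize(v[0:200,220:440],None,fx=3,fy=3,interpolation=cv2.INTER_CUBIC));print(T[:3,3])
```

```text
[0.45287368 0.08927593 0.242056  ]
```

View pics/w3.png

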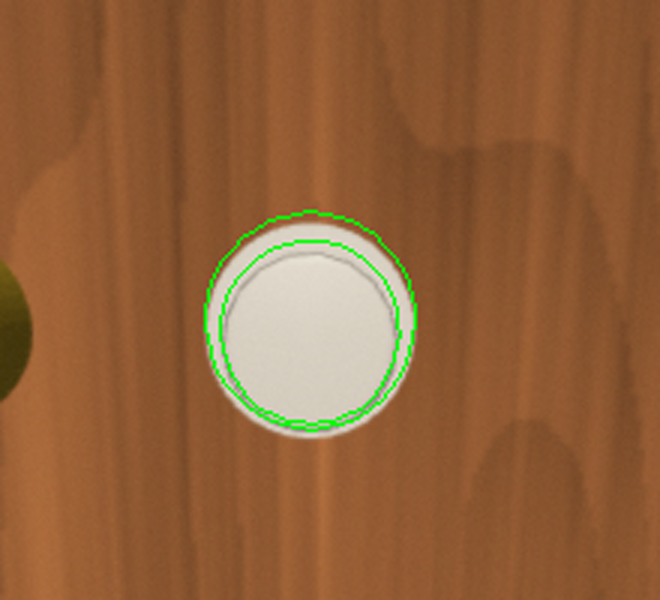

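Run:
```python
from h import *
from scipy.optimize import minimize
T=np.load('pics/w3T.npy');C=cam('wrist',T)
im=cv2.imread('pics/w3raw.png').astype(int)
w=(im[:,:,0]>120);w[:,:270]=0;w[:,380:]=0;w[180:]=0
print(w.sum())
f=lambda p:-(shademask(p[0],p[1],C)&w).sum()/(shademask(p[0],p[1],C)|w).sum()
p0=np.array([.452,.151])
r=minimize(f,p0,method='Nelder-Mead',options=dict(initial_simplex=[p0,p0+[.004,0],p0+[0,.004]]));print(r.x,r.fun)
g=lambda x,y:(220+(x+.5)/3-.5,(y+.5)/3-.5)
print(ray([g(311.5,341)],C,.095)[0],ray([g(310.5,330.5)],C,.046)[0])
```

```text
3915
[0.45169019 0.15038296] -0.980465815176559
[0.4524476  0.15128194 0.095     ] [0.45211046 0.15116019 0.046     ]
```

Request:
carry_out:
  targets:
    - [[0, 10, 30], [0, 0, 0]]
    - [[-1, 30, 32], [0, 0, 0]]
    - [[0, 40, 0], [0, 0, 0]]
    - [[0, 45, 0], [0, 0, 0]]
    - [[0, 40, 0], [0, 0, 0]]
    - [[0, 20, 0], [0, 0, 0]]
    - [[0, 5, 0], [0, 0, 0]]
    - [[0, 0, 0], [0, 0, 0]]
    - [[0, 0, 0], [0, 0, 0]]

```text
time_s: 4.05
tool_pos: [0.4529, 0.1515, 0.0534]
tool_rot: [-90.0, -0.1, -0.1]
force: [0.4, -0.3, -0.3]
grip_width: 0.0872
```

Run:
```python
from h import *
T=toolT();print(T[:3,3]);cv2.imwrite('pics/w4.png',env.read_camera('wrist')[:,:,::-1])
```

```text
[0.45293677 0.15152703 0.05344019]
```

View pics/w4.png

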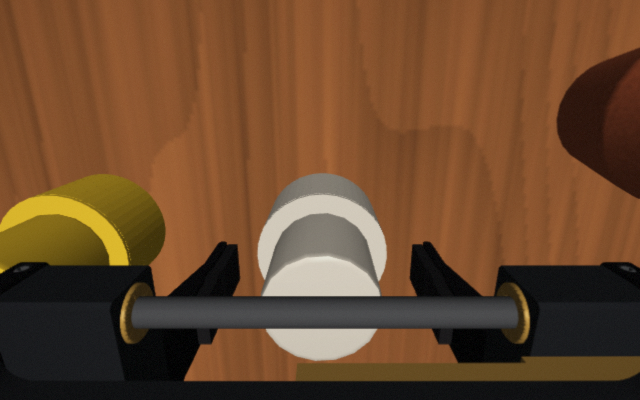

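Request:
carry_out:
  targets:
    - [[0, 0, 0], [0, 0, 0]]
    - [[0, 0, 0], [0, 0, 0]]
    - [[0, 0, 0], [0, 0, 0]]
    - [[0, 0, 0], [0, 0, 0]]
    - [[0, 0, 0], [0, 0, 0]]
    - [[0, 0, 0], [0, 0, 0]]
    - [[0, 0, 0], [0, 0, 0]]
  jaw: 0
  squeeze: 30

```text
time_s: 4.8
tool_pos: [0.4514, 0.1518, 0.0521]
tool_rot: [-90.0, -0.0, 0.0]
force: [0.0, 0.4, 0.2]
grip_width: 0.0494
```

Request:
carry_out:
  targets:
    - [[0, -20, 0], [0, 0, 0]]
    - [[0, -40, 0], [0, 0, 0]]
    - [[0, -45, 0], [0, 0, 0]]
    - [[8, -35, -25], [0, 0, 0]]
    - [[16, -8, -45], [0, 0, 0]]
    - [[16, 0, -47], [0, 0, 0]]
    - [[16, 0, -47], [0, 0, 0]]
    - [[15, 0, -45], [0, 0, 0]]
    - [[10, 0, -32], [0, 0, 0]]
    - [[5, 0, -17], [0, 0, 0]]
    - [[0, 0, 0], [0, 0, 0]]
    - [[0, 0, 0], [0, 0, 0]]

```text
time_s: 6.0
tool_pos: [0.5368, -0.1056, 0.1993]
tool_rot: [-89.9, 0.1, -0.0]
force: [-0.1, 0.5, -2.1]
grip_width: 0.0496
```

Run:
```python
from h import *
o=env.get_obs();T=toolT(o);print(T[:3,3],o['force'],o['wrist_torque'],o['qpos'][6]);np.save('pics/T5.npy',T)
for n in('wrist','side','scene'):
    cv2.imwrite(f'pics/{n}5.png',env.read_camera(n)[:,:,::-1])
w=cv2.imread('pics/wrist5.png');a=cv2.imread('pics/side5.png')[110:230,260:400];b=cv2.imread('pics/scene5.png')[160:300,230:380]
cv2.imwrite('pics/c5.png',np.hstack([cv2.resize(a,(400,343)),cv2.resize(b,(368,343))]))
```

```text
[ 0.53681708 -0.10562625  0.1992977 ] [-0.05703951  0.51041807 -2.12233923] [ 0.02050708 -0.03405357 -0.00420681] 8.150842075405093
```

View pics/wrist5.png

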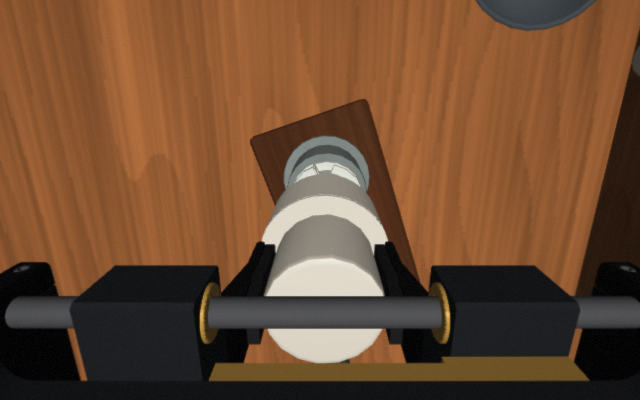

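View pics/c5.png

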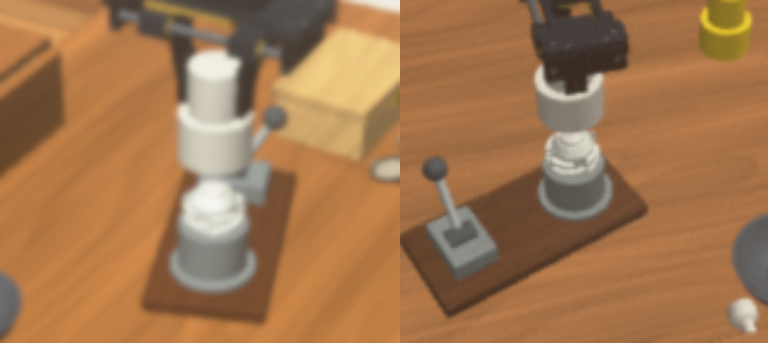

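```bash
cat > ov.py <<'E'
from h import *
import sys
def ov(tag,T,shade,neck,zr,out):
    crops={'side':(100,230,265,395),'scene':(170,270,240,370),'wrist':(100,380,230,420)}
    ims=[]
    for n in('side','scene','wrist'):
        v=cv2.imread(f'pics/{n}{tag}.png');C=cam(n,T);r0,r1,c0,c1=crops[n]
        s=5 if n!='wrist' else 3
        v=cv2.resize(v[r0:r1,c0:c1],None,fx=s,fy=s,interpolation=cv2.INTER_CUBIC)
        def pl(P,col):
            q=((proj(P,C)-[c0,r0]+.5)*s).round().astype(int);cv2.polylines(v,[q],True,col,1)
        for z,r in((zr,.034),(zr+.046,.034),(zr+.095,.025)): pl(circ(*shade,z,r),(0,0,255))
        for z,r in((.072,.034),(.0935,.0285),(.108,.0165)): pl(circ(*neck,z,r),(0,255,0))
        ims.append(v)
    for i,n in enumerate(('side','scene','wrist')): cv2.imwrite(f'pics/{out}_{n}.png',ims[i][:600,:800])
E
python3 - <<'E'
from ov import *
T=np.load('pics/T5.npy')
ov('5',T,(.5373,-.106),(.5387,-.1065),.147,'o5')
E
```

```text
(no output)
```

View pics/o5_side.png

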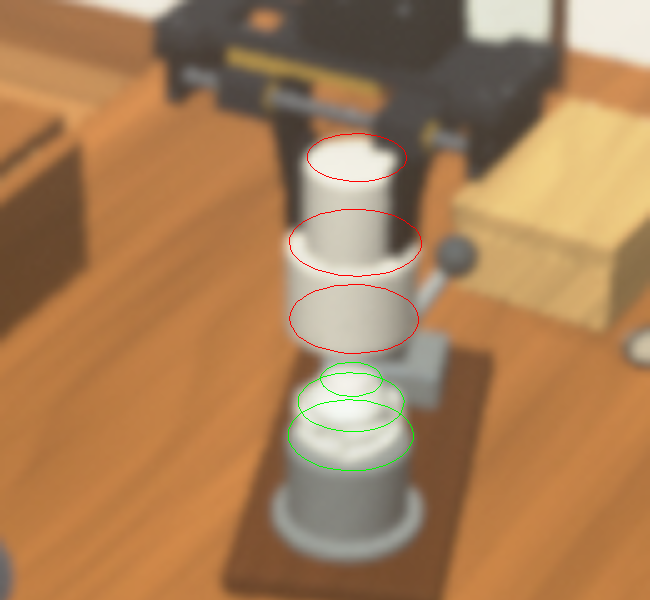

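View pics/o5_scene.png

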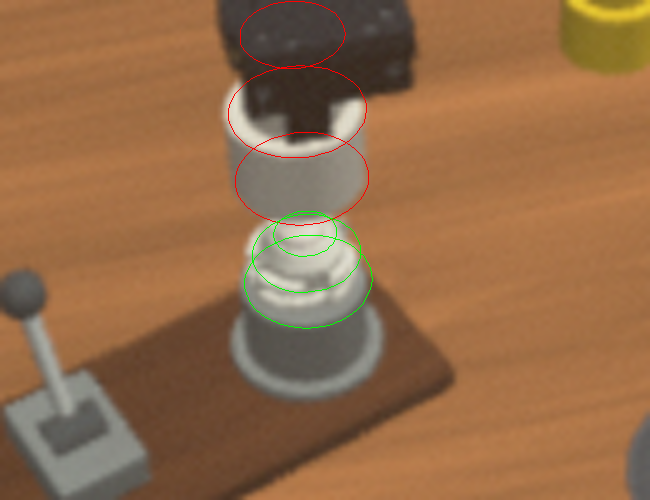

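View pics/o5_wrist.png

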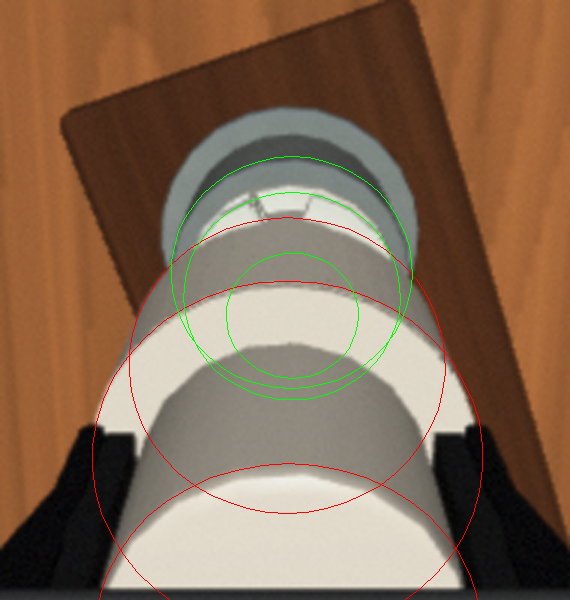

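Request:
carry_out:
  targets:
    - [[1, 10, -0.5], [0, 0, 0]]
    - [[0, 15, 0], [0, 0, 0]]
    - [[0, 12, 0], [0, 0, 0]]
    - [[0, 4, 0], [0, 0, 0]]
    - [[0, 0, 0], [0, 0, 0]]
    - [[0, 0, 0], [0, 0, 0]]

```text
time_s: 6.75
tool_pos: [0.5385, -0.1068, 0.1592]
tool_rot: [-90.0, -0.0, 0.0]
force: [0.7, -1.1, -1.7]
grip_width: 0.0493
```

Run:
```python
from ov import *
o=env.get_obs();T=toolT(o);print(T[:3,3],o['force'],o['wrist_torque']);np.save('pics/T6.npy',T)
for n in('wrist','side','scene'):
    cv2.imwrite(f'pics/{n}6.png',env.read_camera(n)[:,:,::-1])
ov('6',T,(T[0,3],T[1,3]-.0004),(.5387,-.1065),T[2,3]-.0521,'o6')
a=cv2.imread('pics/o6_side.png');b=cv2.imread('pics/o6_scene.png')
cv2.imwrite('pics/o6.png',np.hstack([a[150:600,230:470],b[0:450,180:440]]))
```

```text
[ 0.53853126 -0.10675931  0.15919538] [ 0.71221415 -1.10838181 -1.69965828] [ 0.04158419 -0.00424856  0.00400861]
```

View pics/o6.png

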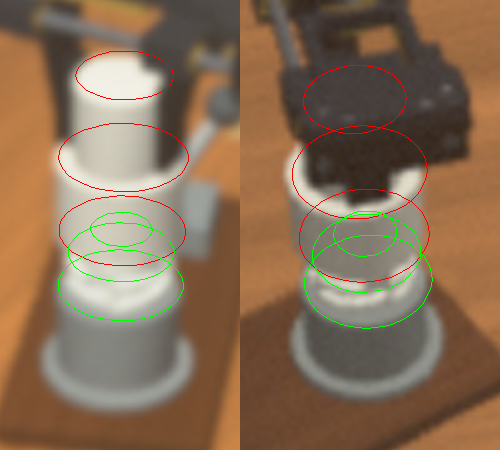

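Request:
carry_out:
  targets:
    - [[0, 4, 0], [0, 0, 0]]
    - [[0, 4, 0], [0, 0, 0]]
    - [[0, 3, 0], [0, 0, 0]]
    - [[0, 1, 0], [0, 0, 0]]
    - [[0, 0, 0], [0, 0, 0]]
    - [[0, 0, 0], [0, 0, 0]]

```text
time_s: 7.5
tool_pos: [0.5384, -0.1067, 0.1471]
tool_rot: [-90.0, -0.0, 0.0]
force: [0.5, -0.8, -1.4]
grip_width: 0.0494
```

Request:
carry_out:
  targets:
    - [[0, 1.5, 0], [0, 0, 0]]
    - [[0, 1.5, 0], [0, 0, 0]]
    - [[0, 1, 0], [0, 0, 0]]
    - [[0, 0, 0], [0, 0, 0]]

```text
time_s: 7.9
tool_pos: [0.5382, -0.1067, 0.1429]
tool_rot: [-90.0, 0.0, 0.0]
force: [0.5, -0.2, -2.3]
grip_width: 0.0492
```

Request:
carry_out:
  targets:
    - [[0, 1.5, 0], [0, 0, 0]]
    - [[0, 1.5, 0], [0, 0, 0]]
    - [[0, 1, 0], [0, 0, 0]]
    - [[0, 0, 0], [0, 0, 0]]

```text
time_s: 8.3
tool_pos: [0.5384, -0.1067, 0.1396]
tool_rot: [-90.0, -0.0, 0.0]
force: [-1.7, -0.2, 2.6]
grip_width: 0.0495
```

Request:
carry_out:
  targets:
    - [[0, 0.7, 0], [0, 0, 0]]
    - [[0, 0, 0], [0, -5, 0]]
    - [[0, 0, 0], [0, -5, 0]]
    - [[0, 0, 0], [0, 0, 0]]

```text
time_s: 8.7
tool_pos: [0.5394, -0.1066, 0.1396]
tool_rot: [-90.0, -0.1, 10.0]
force: [0.2, 0.4, 5.5]
grip_width: 0.0495
```

Request:
carry_out:
  targets:
    - [[0, 0, 0], [0, -5, 0]]
    - [[0, 0, 0], [0, -5, 0]]
    - [[0, 0, 0], [0, 0, 0]]

```text
time_s: 9.0
tool_pos: [0.5394, -0.1067, 0.1396]
tool_rot: [-90.1, -0.1, 20.0]
force: [-0.6, -0.0, 5.4]
grip_width: 0.0495
```

Request:
carry_out:
  targets:
    - [[0, 0, 0], [0, -5, 0]]
    - [[0, 0, 0], [0, -5, 0]]
    - [[0, 0, 0], [0, 0, 0]]

```text
time_s: 9.3
tool_pos: [0.5394, -0.1067, 0.1396]
tool_rot: [-90.1, -0.1, 30.0]
force: [-0.4, 1.3, 5.2]
grip_width: 0.0495
```

Request:
carry_out:
  targets:
    - [[0, 0, 0], [0, -5, 0]]
    - [[0, 0, 0], [0, -3, 0]]
    - [[0, 0, 0], [0, 0, 0]]

```text
time_s: 9.6
tool_pos: [0.5393, -0.1065, 0.1395]
tool_rot: [-90.1, -0.1, 37.9]
force: [0.2, 1.0, 5.7]
grip_width: 0.0493
```

Request:
carry_out:
  targets:
    - [[0, 0, 0], [0, -5, 0]]
    - [[0, 0, 0], [0, -3, 0]]
    - [[0, 0, 0], [0, 0, 0]]

```text
time_s: 9.9
tool_pos: [0.5389, -0.1066, 0.1386]
tool_rot: [-90.1, -0.1, 45.9]
force: [-0.0, 0.3, -0.4]
grip_width: 0.0495
```

Request:
carry_out:
  targets:
    - [[0, 0, 0], [0, -3, 0]]
    - [[0, 1.5, 0], [0, 0, 0]]
    - [[0, 1.5, 0], [0, 0, 0]]
    - [[0, 0, 0], [0, 0, 0]]

```text
time_s: 10.3
tool_pos: [0.5377, -0.1067, 0.1345]
tool_rot: [-89.9, 0.1, 48.9]
force: [-0.9, 0.7, -2.0]
grip_width: 0.0497
```

Request:
carry_out:
  targets:
    - [[0, 1.5, 0], [0, 0, 0]]
    - [[0, 1.5, 0], [0, 0, 0]]
    - [[0, 1, 0], [0, 0, 0]]
    - [[0, 0, 0], [0, 0, 0]]

```text
time_s: 10.7
tool_pos: [0.5382, -0.1067, 0.1312]
tool_rot: [-90.0, 0.0, 49.0]
force: [-0.3, 0.7, -1.2]
grip_width: 0.0495
```

Request:
carry_out:
  targets:
    - [[0, 1, 0], [0, 0, 0]]
    - [[0, 1, 0], [0, 0, 0]]
    - [[0, 0, 0], [0, 0, 0]]

```text
time_s: 11.0
tool_pos: [0.5386, -0.1068, 0.13]
tool_rot: [-90.0, -0.0, 49.0]
force: [-1.7, 1.2, 1.2]
grip_width: 0.0495
```

Request:
carry_out:
  targets:
    - [[0, 0.4, 0], [0, 5, 0]]
    - [[0, 0.3, 0], [0, 5, 0]]
    - [[0, 0.3, 0], [0, 5, 0]]
    - [[0, 0.3, 0], [0, 5, 0]]
    - [[0, 0, 0], [0, 0, 0]]

```text
time_s: 11.5
tool_pos: [0.5387, -0.1073, 0.1288]
tool_rot: [-90.1, -0.0, 29.0]
force: [-0.2, -0.8, 2.7]
grip_width: 0.0499
```

Request:
carry_out:
  targets:
    - [[0, 0.3, 0], [0, 5, 0]]
    - [[0, 0.3, 0], [0, 5, 0]]
    - [[0, 0.3, 0], [0, 5, 0]]
    - [[0, 0.3, 0], [0, 5, 0]]
    - [[0, 0, 0], [0, 0, 0]]

```text
time_s: 12.0
tool_pos: [0.5389, -0.1072, 0.1277]
tool_rot: [-90.0, -0.1, 9.1]
force: [-1.1, -1.5, 4.1]
grip_width: 0.0499
```

Sinking evenly. On to the stop.

Request:
carry_out:
  targets:
    - [[0, 0.3, 0], [0, 5, 0]]
    - [[0, 0.3, 0], [0, 5, 0]]
    - [[0, 0.2, 0], [0, 4, 0]]
    - [[0, 0, 0], [0, 0, 0]]

```text
time_s: 12.4
tool_pos: [0.5388, -0.1071, 0.1268]
tool_rot: [-90.0, -0.1, -4.9]
force: [-0.9, -1.4, 5.2]
grip_width: 0.0493
```

Run:
```python
from h import *
o=env.get_obs();print(o['tool_pos'],o['force'],o['wrist_torque'],o['tool_rot'])
```

```text
[ 0.53875286 -0.10713384  0.12684359] [-0.94473718 -1.36195565  5.16233644] [-0.35402969  0.4656258  -0.03395004] [-9.00301025e+01 -6.83270603e-02 -4.85191134e+00]
```

Request:
carry_out:
  targets:
    - [[0, 0.3, 0], [0, 4, 0]]
    - [[0, 0.2, 0], [0, 4, 0]]
    - [[0, 0, 0], [0, 0, 0]]

```text
time_s: 12.7
tool_pos: [0.5385, -0.1061, 0.1264]
tool_rot: [-90.0, -0.0, -12.8]
force: [-0.8, 0.8, 6.5]
grip_width: 0.0493
```

Run:
```python
from h import *
o=env.get_obs();print(o['tool_pos'],o['force'],o['wrist_torque'],o['tool_rot'])
```

```text
[ 0.5385078  -0.10610769  0.12638124] [-0.8392944   0.77833271  6.46889026] [ 0.03165264  0.66233249 -0.11382841] [-8.99559764e+01 -1.33540810e-02 -1.28159863e+01]
```

Request:
carry_out:
  targets:
    - [[0, 0.2, 0], [0, 4, 0]]
    - [[0, 0, 0], [0, 3, 0]]
    - [[0, 0, 0], [0, 0, 0]]

```text
time_s: 13.0
tool_pos: [0.5383, -0.107, 0.1264]
tool_rot: [-90.1, -0.0, -19.7]
force: [-2.6, -1.9, 7.2]
grip_width: 0.0494
```

Run:
```python
from h import *
o=env.get_obs();print(o['tool_pos'],o['force'],o['wrist_torque'],o['tool_rot'])
```

```text
[ 0.53832447 -0.10697907  0.12637181] [-2.62019205 -1.87257793  7.15415559] [-0.39442008  0.88927604  0.68200314] [-9.00640476e+01 -2.81447233e-02 -1.96663142e+01]
```

Request:
carry_out:
  targets:
    - [[0, 0, 0], [0, 4, 0]]
    - [[0, 0, 0], [0, 3, 0]]
    - [[0, 0, 0], [0, 0, 0]]

```text
time_s: 13.3
tool_pos: [0.5389, -0.1058, 0.1264]
tool_rot: [-90.0, -0.1, -26.6]
force: [-1.9, -0.2, 7.2]
grip_width: 0.0492
```

Run:
```python
from h import *
o=env.get_obs();print(o['tool_pos'],o['force'],o['wrist_torque'],o['tool_rot'])
T=toolT(o);np.save('pics/T7.npy',T)
for n in('wrist','side','scene'):
    cv2.imwrite(f'pics/{n}7.png',env.read_camera(n)[:,:,::-1])
a=cv2.imread('pics/side7.png')[90:210,265:400];b=cv2.imread('pics/scene7.png')[170:290,235:370]
cv2.imwrite('pics/c7.png',cv2.resize(np.hstack([a,b]),None,fx=2.9,fy=2.9,interpolation=cv2.INTER_CUBIC))
```

```text
[ 0.53887967 -0.10578343  0.12637135] [-1.88481196 -0.17302752  7.21579205] [0.05518819 0.5582792  0.74525762] [-8.99711214e+01 -5.46777591e-02 -2.66054360e+01]
```

View pics/c7.png

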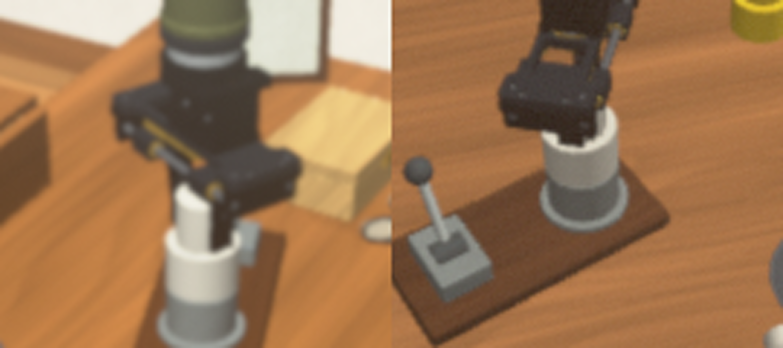

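Request:
carry_out:
  targets:
    - [[0, -0.8, 0], [0, -2, 0]]
    - [[0, 0, 0], [0, -2, 0]]
    - [[0, 0, 0], [0, 0, 0]]

```text
time_s: 13.75
tool_pos: [0.5387, -0.106, 0.1265]
tool_rot: [-89.9, -0.0, -22.8]
force: [-0.5, -0.1, 5.6]
grip_width: 0.0495
```

Request:
carry_out:
  targets:
    - [[0, 0, 0], [0, 0, 0]]
    - [[0, 0, 0], [0, 0, 0]]
    - [[0, 0, 0], [0, 0, 0]]
    - [[0, 0, 0], [0, 0, 0]]
    - [[0, 0, 0], [0, 0, 0]]
    - [[0, 0, 0], [0, 0, 0]]
  jaw: 1

```text
time_s: 14.35
tool_pos: [0.5383, -0.1067, 0.1262]
tool_rot: [-90.0, -0.0, -23.0]
force: [-0.1, -0.0, -1.5]
grip_width: 0.0847
```

Request:
carry_out:
  targets:
    - [[0, -5, 0], [0, 0, 0]]
    - [[0, -20, 0], [0, 0, 0]]
    - [[0, -40, 0], [0, 0, 0]]
    - [[0, -45, 0], [0, -5, 0]]
    - [[0, -25, 0], [0, -8, 0]]
    - [[0, -5, 0], [0, -8, 0]]
    - [[0, 0, -10], [0, -8, 0]]
    - [[0, 0, -30], [0, -8, 0]]
    - [[0, 0, -30], [0, -5.4, 0]]
    - [[0, 0, -10], [0, 0, 0]]
    - [[0, 0, 0], [0, 0, 0]]
    - [[0, 0, 0], [0, 0, 0]]

```text
time_s: 15.55
tool_pos: [0.5518, -0.1836, 0.2662]
tool_rot: [-89.9, -0.0, 19.4]
force: [0.3, 0.2, -0.4]
grip_width: 0.0869
```

Run:
```python
from ov import *
o=env.get_obs();T=toolT(o);print(T[:3,3],o['force'],o['tool_rot']);np.save('pics/T8.npy',T)
for n in('wrist','side','scene'):
    cv2.imwrite(f'pics/{n}8.png',env.read_camera(n)[:,:,::-1])
a=cv2.imread('pics/side8.png')[90:210,265:400];b=cv2.imread('pics/scene8.png')[170:290,235:370]
cv2.imwrite('pics/c8.png',cv2.resize(np.hstack([a,b]),None,fx=2.9,fy=2.9,interpolation=cv2.INTER_CUBIC))
```

```text
[ 0.55183115 -0.18360543  0.26621763] [ 0.33182982  0.1542767  -0.36370111] [-8.99321897e+01 -1.49572568e-02  1.94053158e+01]
```

View pics/c8.png

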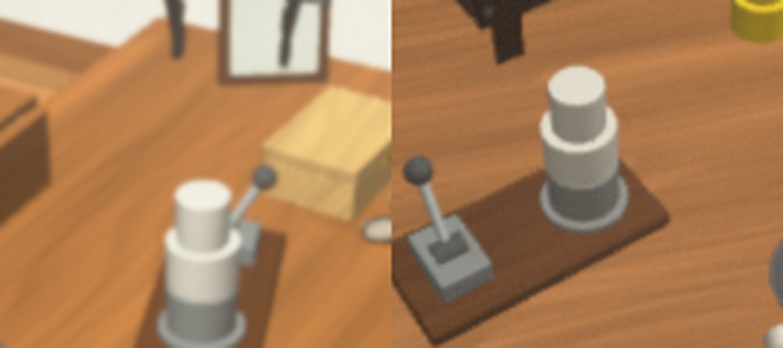

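View pics/wrist8.png

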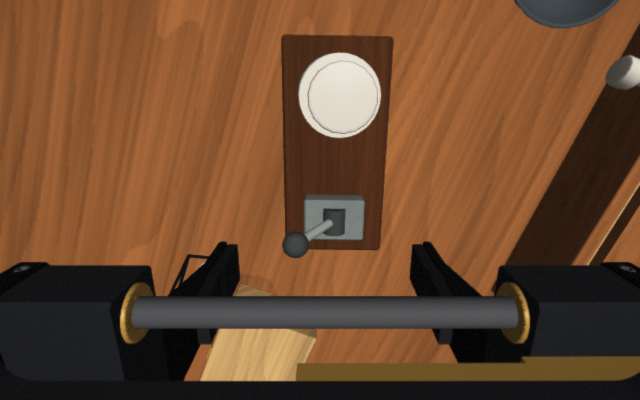

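Run:
```python
from h import *
T=np.load('pics/T8.npy');C=cam('wrist',T)
def intool(p): return ((np.linalg.inv(T)@np.r_[p,1])[:3]*1000).round(1)
for z in(.106,.112): p=ray([[295.5,244.5]],C,z)[0];print('ball',p,intool(p))
p=ray([[333.5,217]],C,.05)[0];print('slot',p,intool(p))
p=ray([[340,97]],C,.169)[0];print('shade top',p,intool(p))
n=np.array([.5387,-.1068]);yw=np.radians(19.4-.7)
h=np.r_[n-.14*np.array([-np.sin(yw),np.cos(yw)]),.04];print('hinge',h,intool(h))
for q in(0,.1,.25,.6):
    t=h+.08*np.array([np.cos(yw)*np.sin(q-.6),np.sin(yw)*np.sin(q-.6),np.cos(q-.6)]);print(q,t,intool(t),proj([t],C))
```

```text
ball [ 0.54660933 -0.25439282  0.106     ] [-28.5 160.1 -65.2]
ball [ 0.5461822  -0.25161153  0.112     ] [-28.  154.1 -62.4]
slot [ 0.58066673 -0.23370819  0.05      ] [ 10.5 216.2 -57.1]
shade top [ 0.5366317  -0.10752204  0.169     ] [10.9 97.3 76.7]
hinge [ 0.58358582 -0.23940944  0.04      ] [ 11.4 226.1 -63.5]
0 [ 0.54079901 -0.25389198  0.10602685] [-33.8 160.1 -62.8] [[290.05508201 242.28744737]]
0.1 [ 0.54725647 -0.25170624  0.1102066 ] [-27.  155.9 -62.9] [[296.65584262 244.14294529]]
0.25 [ 0.55760211 -0.24820444  0.11514982] [-16.1 151.  -63. ] [[307.62833445 246.42397015]]
0.6 [ 0.58358582 -0.23940944  0.12      ] [ 11.4 146.1 -63.4] [[336.27297398 248.90837515]]
```

Request:
carry_out:
  targets:
    - [[-8, 0, -20], [0, 0, 0]]
    - [[-12, 10, -30], [0, 0, 0]]
    - [[-8, 35, -13], [0, 0, 0]]
    - [[0, 45, 0], [0, 0, 0]]
    - [[0, 45, 0], [0, 0, 0]]
    - [[0, 29, 0], [0, 0, 0]]
    - [[0, 10, 0], [0, 0, 0]]
    - [[0, 0, 0], [0, 0, 0]]
    - [[0, 0, 0], [0, 0, 0]]

```text
time_s: 16.6
tool_pos: [0.5477, -0.2539, 0.0942]
tool_rot: [-90.1, -0.1, 19.4]
force: [-1.1, 0.3, -0.4]
grip_width: 0.0867
```

Run:
```python
from h import *
o=env.get_obs();print(o['tool_pos'],o['force'])
cv2.imwrite('pics/w9.png',env.read_camera('wrist')[:,:,::-1])
```

```text
[ 0.54766314 -0.25390097  0.09418951] [-1.13280608  0.3084065  -0.43195876]
```

View pics/w9.png

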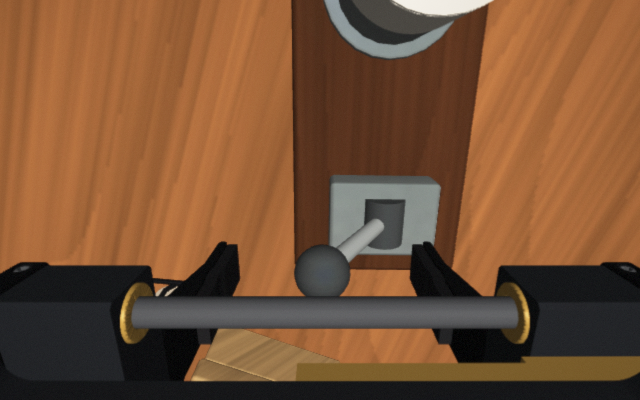

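Request:
carry_out:
  targets:
    - [[0, 0, 0], [0, 0, 0]]
    - [[0, 0, 0], [0, 0, 0]]
    - [[0, 0, 0], [0, 0, 0]]
    - [[0, 0, 0], [0, 0, 0]]
    - [[0, 0, 0], [0, 0, 0]]
    - [[0, 0, 0], [0, 0, 0]]
  jaw: 0.36
  squeeze: 8

```text
time_s: 17.25
tool_pos: [0.5462, -0.2538, 0.0922]
tool_rot: [-90.0, 0.0, 19.4]
force: [-0.4, 0.9, 0.1]
grip_width: 0.0469
```

Request:
carry_out:
  targets:
    - [[4, 0, 0], [0, 0, 0]]
    - [[7, 0, 0], [0, 0, 0]]
    - [[7, 0, 0], [0, 0, 0]]
    - [[7, 0, 0], [0, 0, 0]]
    - [[7, 0, 0], [0, 0, 0]]
    - [[5, 0, 0], [0, 0, 0]]
    - [[3, 0, 0], [0, 0, 0]]
    - [[0, 0, 0], [0, 0, 0]]
    - [[0, 0, 0], [0, 0, 0]]

```text
time_s: 18.15
tool_pos: [0.5841, -0.2404, 0.0921]
tool_rot: [-90.0, -0.0, 19.4]
force: [0.2, -0.0, -0.2]
grip_width: 0.0317
```

Run:
```python
from h import *
o=env.get_obs();print(o['tool_pos'],o['force'],o['grip_width'])
cv2.imwrite('pics/w10.png',env.read_camera('wrist')[:,:,::-1])
```

```text
[ 0.58411993 -0.24036326  0.09214316] [ 0.18469611 -0.03735042 -0.23727503] 0.03168175871241832
```

View pics/w10.png

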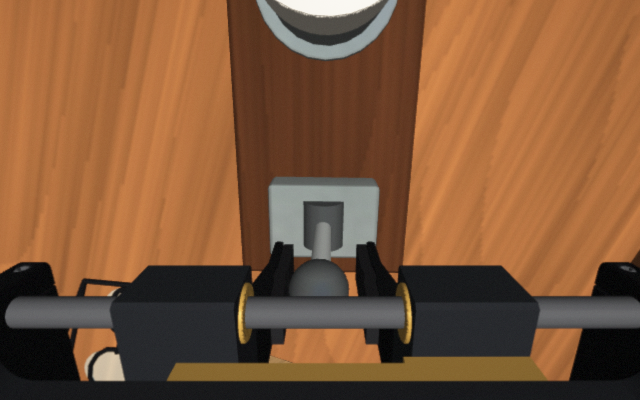

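Request:
carry_out:
  targets:
    - [[2, 0, 0], [0, 0, 0]]
    - [[0, 0, 0], [0, 0, 0]]
    - [[0, 0, 0], [0, 0, 0]]
    - [[0, 0, 0], [0, 0, 0]]

```text
time_s: 18.6
tool_pos: [0.5858, -0.2399, 0.0923]
tool_rot: [-90.0, -0.0, 19.4]
force: [0.5, -0.5, 0.1]
grip_width: 0.0313
```

Request:
carry_out:
  targets:
    - [[0, 0, 0], [0, 0, 0]]
    - [[0, 0, 0], [0, 0, 0]]
    - [[0, 0, 0], [0, 0, 0]]
    - [[0, 0, 0], [0, 0, 0]]
    - [[0, -10, 0], [0, 0, 0]]
    - [[0, -30, 0], [0, 0, 0]]
    - [[0, -45, 0], [0, 0, 0]]
    - [[0, -45, 0], [0, 0, 0]]
    - [[0, -40, 0], [0, 0, 0]]
    - [[0, -10, 0], [0, 0, 0]]
    - [[0, 0, 0], [0, 0, 0]]
    - [[0, 0, 0], [0, 0, 0]]
  jaw: 0.8

```text
time_s: 19.8
tool_pos: [0.5853, -0.2396, 0.2712]
tool_rot: [-89.9, 0.1, 19.4]
force: [-0.4, 0.1, 0.0]
grip_width: 0.0695
```

Run:
```python
from h import *
o=env.get_obs();T=toolT(o);print(o['tool_pos'],o['force'],o['time_s'])
for n in('wrist','side','scene'):
    cv2.imwrite(f'pics/{n}11.png',env.read_camera(n)[:,:,::-1])
n=np.array([.5387,-.1068]);yw=np.radians(18.9)
h=np.r_[n-.14*np.array([-np.sin(yw),np.cos(yw)]),.04]
vs=[]
for nm,(r0,r1,c0,c1) in(('side',(90,210,265,400)),('scene',(170,290,215,350)),('wrist',(140,340,220,445))):
    v=cv2.imread(f'pics/{nm}11.png');C=cam(nm,T)
    s=405/(c1-c0)*.64
    v=cv2.resize(v[r0:r1,c0:c1],None,fx=s,fy=s,interpolation=cv2.INTER_CUBIC)
    for q,col in((.48,(0,0,255)),(.6,(0,255,0)),(.72,(255,0,0))):
        t=h+.08*np.array([np.cos(yw)*np.sin(q-.6),np.sin(yw)*np.sin(q-.6),np.cos(q-.6)])
        for p in proj([t],C): cv2.circle(v,tuple(((p-[c0,r0])*s).round().astype(int)),2,col,-1);print(nm,q,p)
    vs.append(v[:230])
cv2.imwrite('pics/c11.png',np.hstack(vs))
```

```text
[ 0.5853224  -0.23961071  0.27119118] [-0.38872607  0.13143767  0.02558801] 19.8
side 0.48 [345.85352542 145.93147842]
side 0.6 [342.57106918 145.46361724]
side 0.72 [339.28608342 145.34475438]
scene 0.48 [249.4921814  233.69314142]
scene 0.6 [251.22405533 235.94922172]
scene 0.72 [253.04015519 238.54785223]
wrist 0.48 [312.79001495 182.16442388]
wrist 0.6 [323.30604814 182.41552999]
wrist 0.72 [333.82354469 182.34344884]
```

View pics/c11.png

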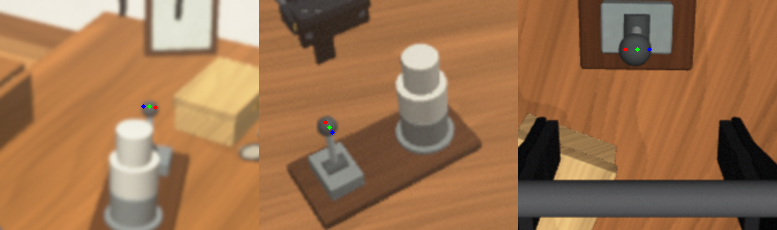

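View pics/wrist11.png

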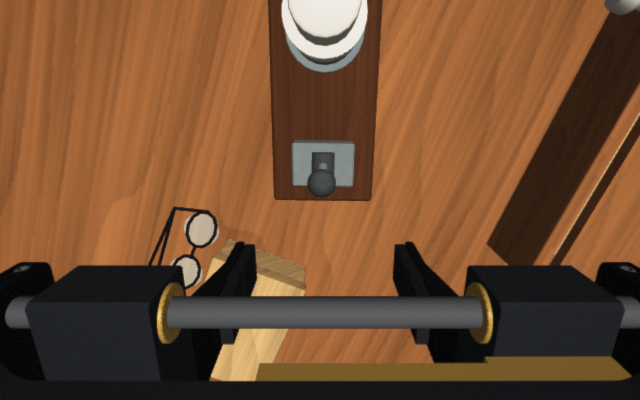

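Run:
```python
from h import *
o=env.get_obs();print(o['time_s'],o['force'],o['joint_velocities'].round(2))
print(env.sign_off())
```

```text
19.95 [-0.13815113 -0.22279944 -0.323923  ] [ 0.01 -0.01  0.01 -0.4   0.08  0.09  0.02]
the job is handed in; nothing more can be done
None
```

The shade is back on the lamp and screwed home, the dimmer lever is upright, and I handed the job in at about 20 s of the 72 s allowed. The hand-in returned no verdict.

**Shade:** I took the white shade by its barrel and lowered it until the lugs rested on the ridges. Turned back about 49° anticlockwise, it dropped into the thread. Screwed clockwise, it sank about 3.6 mm over the first 62°. After that its height stayed constant and the wrist torque levelled off at about 0.7 N m, so I took it to be at the hard stop.

**Dimmer:** I pushed the lever over with the jaws loosely around its ball, then opened them and lifted clear.

**Last checks:**
- **Shade height:** the tool reading puts it about 0.4 mm above home, against a limit of 1.4 mm. Those readings vary by about 1 mm and the pictures are too coarse to show the 2 mm gap under the rim, so I am relying on the hard stop. It looked straight and centred in the pictures taken after I let go.
- **Dimmer angle:** the wrist camera shows the lever at about 0.58 rad, within the 0.48 to 0.72 range.
- **Bystanders:** I kept the arm clear of them and saw none out of place in the last pictures, but did not measure them again.
- **Contact:** the gripper was about 14 cm above the dimmer ball and the force reading was near zero.
- **Disagreement:** the neck position from the fixed cameras and from the wrist camera differed by about 3 mm. I went between the two, and the shade went over the neck without sticking.

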